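Shim the drilling board level

ROBOT

A 6-joint arm with a two-finger parallel gripper is mounted at the origin on the work surface. World frame = base frame: x ahead of the robot, y to its left, z up, the work surface at z = 0. Lengths are in m, angles in rad, forces in N, time in s.
With the tool pointing down it reaches from about 0.375 to 0.975 m from the base axis. Payload 3.8 kg.
Tool frame: the origin (TCP) lies at the very end of the fingers, on their centre line; the grasp point (between the pads) lies 19 mm behind it (bot.pinch_z is the distance from the TCP to the grasp point, in m); x points along the fingers, y is the direction in which the jaws open and shut, and the axes are right-handed (so a half turn about x gives the same grasp; the last joint's range is limited). The gripper opens to 85 mm and grips with 20 to 120 N. Pads are 22 mm wide; open, the fingers measure 114 mm over their backs; the gripper's body (76 mm by 85 mm) begins 54 mm behind the grasp point. The pads swing forward as they close: fully open they stand 13 mm farther back than shut.
Start: joints at [-0.037, 0.264, 1.604, -0, 1.274, -0.037], TCP at [0.675, -0, 0.231] pointing down, gripper open.
Joint ranges: [-2.63, 2.63], [-0.94, 2.18], [0.31, 2.57], [-1.31, 4.45], [0, 2.66], [-2.55, 2.55]. Speed limits (rad/s): [2.57, 2.57, 3.14, 3.14, 3.14, 3.14].

INTERFACE

Orientations are given as a rotation vector (axis times angle).
In Python, from workcell import monitor, imaging, finish_job, bot gives the robot as it stands.
- The arm moves only by the tool jog_arm, never from a script. Its argument "rows" is a list of rows, each a list of 7 numbers: the shift along the tool's x, y, z in m, then the turn, a rotation vector about the tool's x, y, z in rad, then the opening in per cent of the stroke, from 0 (shut) to 100 (fully open). A call has 1 to 20 rows; each row is the pose to reach, as a shift and turn from the pose measured when the call began, along the tool's axes at that moment; what a row does not reach only later rows make up. A row lasts 1/10 s, in which the tool goes at most 50 mm and 8.59 degrees, less where a joint would pass 70% of its speed; a pose out of reach is approached as far as the arm can. A call with a gripper value outside its range is refused whole. The fingers move at their own pace and stop on an object; "force" is the grip in N (left out, the last holds). Time passes only in rows, so rows that repeat a pose let the fingers close. It gives the time, the measured TCP pose, the force and the opening at its end, in the units of the state.
- monitor.read_state(): the state, without advancing time (a new reading comes with each control period).
- imaging.read_camera(name): name is "scene" or "side" or "wrist"; returns the picture (480x640x3 uint8, blue, green, red); there is no depth.
- imaging.camera_params(name): a dict with "fx", "fy", "cx", "cy" (pixels), "T" (4x4, takes a point from camera to world coordinates); the wrist camera has in their place "T_tool_cam" (4x4, takes a point from camera to tool coordinates, whose origin is the TCP and whose axes are the tool frame's). Camera axes: x right, y down, z forward; pixel columns grow to the right and rows downward; lengths in m; the calibration is good to about 2 mm. A picture is of the moment at which its call begins: read the wrist's pose just before it. camera_params takes no time and is no camera call.
- finish_job(): hands the job in, once; it reports no verdict.
The state is a dict: "time": time; "q": joint angles; "joint_vel": joint speeds; "joint_torque": joint torques, N m; "tool_pos": TCP position; "tcp_rot": TCP orientation; "wrist_force": force on the tool from outside, world axes, zero at the start; "torque": the same for the moment, N m; "width": opening from 0.0 (shut) to 1.0 (fully open).
Only numpy, scipy, OpenCV 4.12 (cv2) and the standard library are available. Lean on these libraries where they do the work, as an engineer would, in place of code of your own. Each camera call takes 0.05 s, during which the arm holds its last target. There are 200 camera calls.

TASK

Take the pine wedge shim by its heel and push it, thin end first, under the low free edge of the hinged drilling board until the bubble of the level on top settles between its two lines, then let go so that the shim alone holds the board there. Push gently and stop in time: do not ram the shim or jam the board up against its sprung hold-down brackets. Do not touch the board or the level with the robot, and leave the other things on the shelf where they are.

Things in the scene. Friction and masses are not known exactly. Their poses are not given: they have to be found in the camera images.
- board: plywood drilling board 200 (y) x 150 (x) x 20 mm, hinged at one short edge to a batten fixed to the shelf. Origin: middle of the hinge edge, underside, 16.5 mm above the shelf; +y runs to the free edge, +z up through its top. At first its free edge is 3 degrees low, 6 mm above the shelf. Weight (3.5 to 7 N at the free edge) and hold-down springs (1.1 N more per degree risen) press it down
- mount: what carries the board, fixed to the shelf; origin on the shelf under the hinge, +y towards the free edge. Steel brackets, 48 mm high, with small coil springs under them stand at both long sides 130 mm from the hinge; the board jams under them when it has risen 5.4 degrees. Low rest strips lie under the free edge 53 to 67 mm either side of the middle; the space between is clear
- board_edge (a point): middle of the lower edge of the board's free end (axes as the board's: +y points out of the gap). The shim goes in here along -y, sliding on the shelf; it starts to lift the board with about 15 mm of tip in, and has 43 to 91 mm of tip in when the bubble is centred. 15 mm of travel lifts the edge 3 mm, about 0.86 degrees
- level_mid (a point): middle of the board's top where the aluminium spirit level lies along the board (130 long, 34 wide, 25 mm high, ending 40 mm short of the free edge); axes as the board's. The board is not true: the level is centred with the board anywhere from 1.65 to 4.35 degrees above its start, differently each time, so only the bubble tells
- bubble (a joint): the level's white bubble (16 mm long) in its vial, read in rad as the slope it shows (0.0175 = 1 degree = 7 mm of travel): 0 is centred between the two black lines, positive towards the free edge (edge too high), negative towards the hinge (edge too low). It stops at the vial's ends at -0.03 (start) and +0.03, and settles in under a second. Between the lines within 0.0055 of 0
- shim_heel (a point): centre of the heel of the pine wedge shim: a square block 34 x 34 x 42 mm tall at the thick end, 21 mm above the shelf as the shim lies; about 100 g. +y points from the thin end to the heel, +z up; grip the heel across x (34 mm). In front of the heel the wedge, also 34 mm wide, slopes from 27 mm thick at the heel to 3 mm at the tip over 120 mm (1 in 5)
- shim_tip (a point): middle of the shim's thin end, 1.5 mm above its underside, 137 mm in front of the heel's centre; axes as the heel's. The dry pine shim does not slip back when let go. Pushing it in takes 5 to 20 N, more the farther it goes
- shim: the shim as a whole; origin in the middle of its underside (length 154 mm), axes as the heel's
- drill: bystander: cordless drill lying on its side, about 220 x 200 mm, 62 mm high
- bit_case: bystander: closed blue drill bit case 190 x 110 x 46 mm
- square: bystander: steel square lying flat, 220 x 130 mm, 14 mm high
- offcut_long: bystander: square-ended timber offcut 160 x 45 x 35 mm; origin at its underside
- offcut_short: bystander: square-ended timber offcut 80 x 70 x 35 mm; origin at its underside
- mallet: bystander: silicone mallet lying on its side, 58 mm high head, 220 mm handle
Not all that is in view belongs to the job. What is shaped like the shim but orange or red is not meant.

How it is judged:
On the way, in this order (a step that is already met when the one before it is completed fails the run):
1. the shim's thin end is under the board's free edge, the board still low (y of shim_tip in the frame of board_edge below -0.008 m and x of shim_tip in the frame of board_edge between -0.04 and 0.04 m and value of joint bubble below -0.015 rad), for 0.1 s.
2. the bubble stands between its lines with the board resting on the shim (value of joint bubble between -0.0055 and 0.0055 rad and contact force between shim and board above 1 N), for 0.5 s.
At the end, for the whole second after the job is handed in: the shim, let go and at rest, lies with its thin end under the board's free edge and carries the board, and the bubble is still within 2.2 mm (0.0055 rad) of the middle (between its lines) (all of step 2 and y of shim_tip in the frame of board_edge below -0.008 m and x of shim_tip in the frame of board_edge between -0.04 and 0.04 m and linear speed of shim below 0.01 m/s and velocity of joint bubble between -0.01 and 0.01 rad/s); the robot touches nothing.
It fails at once if the shim is rammed or jammed: it bears on the board with more than 18 N (contact force between shim and board above 18 N).
It fails at once if the robot touches the board or the level (more than 1 N) (contact force between any of the arm, the fingers and board above 1 N).
It fails at once if a bystander is shifted more than 20 mm (distance of any of drill, bit_case, square, offcut_long, offcut_short, mallet from where it was at the start of the episode above 0.02 m).
It also fails if it takes over 64 s, if anything falls off the work surface, if the arm or the gripper's body presses on something with over 40 N, if the wrist force passes 120 N, or if a joint passes its speed limit or range.

## Working session

There is one attempt and no reset: what is moved stays moved. The work goes in short steps, Python scripts to look and compute and a tool call to move; the robot and the scene stay as the last step left them, time stands still between calls to the robot, and variables do not carry over. Pictures are saved under pics/ and viewed, about 8 in all and at most 12, crops included, and the job is handed in when it is done.

Besides the shell and the picture viewer there is one more tool, called after ">>>" in YAML: its name, and indented under it one key for each argument. jog_arm: Moves the arm, as the interface text tells. Its arguments: {"type":"object","properties":{"rows":{"type":"array","items":{"type":"array","items":{"type":"number"}}},"force":{"type":"number"}},"required":["rows"]}

```bash
mkdir -p pics; ls; python3 - <<'E'
from workcell import monitor, imaging, bot
import cv2,numpy as np
for n in("scene","side"):
    im=imaging.read_camera(n); cv2.imwrite(f"pics/{n}0.png",im)
    p=imaging.camera_params(n); print(n,p['fx'],p['cx'],p['cy'],np.round(p['T'],3).tolist())
print(imaging.camera_params("wrist"))
s=monitor.read_state();print(s['time'],s['tool_pos'],s['tcp_rot'],s['width'],bot.pinch_z)
E
```

```text
pics
scene 458.569391311643 321.3950909539608 238.58519063253925 [[0.48, 0.505, -0.717, 1.342], [0.877, -0.266, 0.399, -0.414], [0.011, -0.821, -0.571, 0.533], [0.0, 0.0, 0.0, 1.0]]
side 578.2465997144934 323.1119619823648 233.99318822589484 [[-0.987, -0.108, 0.115, 0.359], [-0.158, 0.643, -0.749, 1.129], [0.007, -0.758, -0.653, 0.845], [0.0, 0.0, 0.0, 1.0]]
{'fx': 363.5585667528714, 'fy': 363.5585667528714, 'cx': 322.6766528465321, 'cy': 239.54852433442716, 'T_tool_cam': array([[-7.06327783e-05, -2.85631648e-01,  9.58339479e-01,
        -1.42164111e-01],
       [ 9.99999936e-01,  3.14718715e-04,  1.67504734e-04,
        -1.68905894e-03],
       [-3.49452022e-04,  9.58339430e-01,  2.85631608e-01,
        -7.27941778e-02],
       [ 0.00000000e+00,  0.00000000e+00,  0.00000000e+00,
         1.00000000e+00]])}
0.1 [6.74349099e-01 2.66825230e-05 2.30077443e-01] [ 1.20830197  1.21073581 -1.21068273] 1.002182394388489 0.0187
```

View pics/scene0.png

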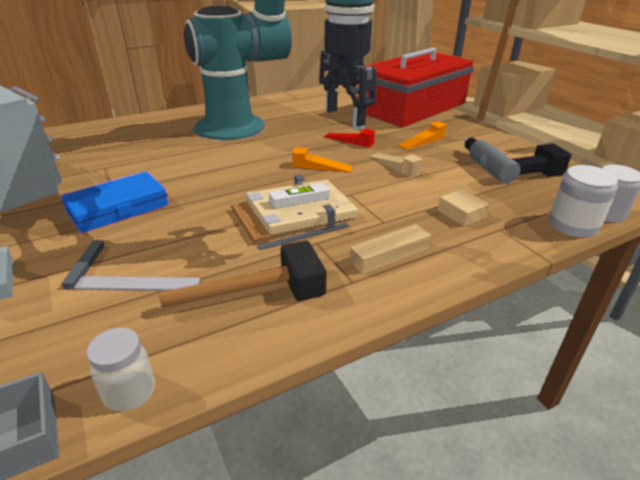

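View pics/side0.png

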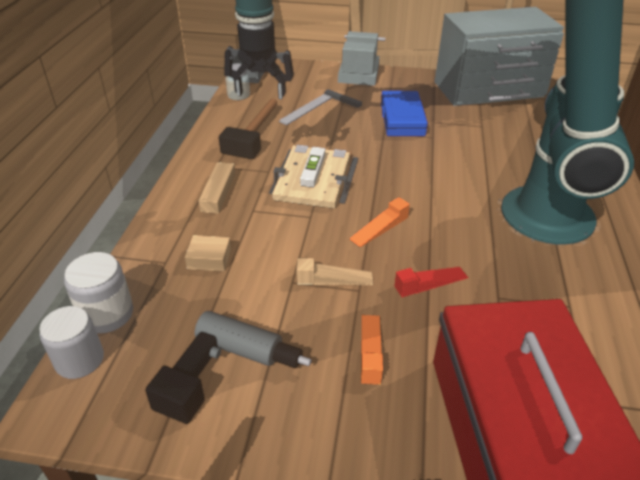

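Pine shim candidates: the pine wedge (scene 400,163; side 333,274), two orange ones (scene 320,160 and 424,136; side 380,222 and 371,350) and a red one (scene 350,138; side 430,280). Only the pine wedge has the right colour and the square heel (scene 410,165; side 306,271). I'll confirm it in an enlarged crop.

```bash
python3 - <<'E'
import cv2,numpy as np
a=cv2.imread("pics/scene0.png")[125:255,225:435]; b=cv2.imread("pics/side0.png")[135:300,260:400]
cv2.imwrite("pics/c1.png",cv2.resize(a,None,fx=3.8,fy=3.8,interpolation=2)); cv2.imwrite("pics/c2.png",cv2.resize(b,None,fx=3.6,fy=3.6,interpolation=2))
E
```

```text
(no output)
```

View pics/c1.png

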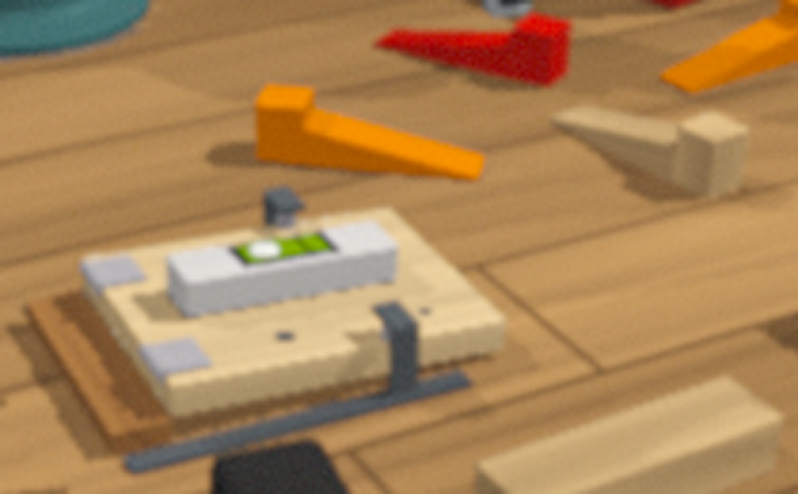

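View pics/c2.png

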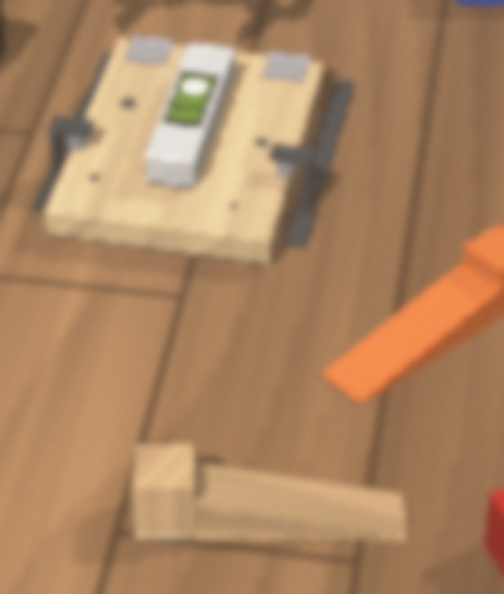

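Scene crop: the pine wedge has its heel at crop (712,150) and its tip at (560,118). The hinge batten is on the left, and the free edge runs (390,212)-(502,322). The bubble (265,250) is at the hinge end. Side crop: heel top (163,465), tip (405,515), free edge top (48,218)-(270,245). Next I triangulate these points.

```bash
cat > h.py <<'E'
import numpy as np
from workcell import imaging
def ray(n,u,v,T=None):
    p=imaging.camera_params(n); T=p['T'] if T is None else T
    d=T[:3,:3]@[(u-p['cx'])/p['fx'],(v-p['cy'])/p['fy'],1]; return T[:3,3],d/np.linalg.norm(d)
def tri(r):
    A=sum(np.eye(3)-np.outer(d,d) for o,d in r); b=sum((np.eye(3)-np.outer(d,d))@o for o,d in r)
    P=np.linalg.solve(A,b); return P,[np.linalg.norm(np.cross(P-o,d)) for o,d in r][0]
def onz(r,z): o,d=r; return o+d*(z-o[2])/d[2]
E
python3 - <<'E'
from h import *
s=lambda a:ray("scene",225+a[0]/3.8,125+a[1]/3.8); d=lambda a:ray("side",260+a[0]/3.6,135+a[1]/3.6)
P={}
for k,a,b in [("free-x",(390,212),(270,245)),("free+x",(502,322),(48,218)),("hin-x",(82,262),(325,65)),("hin+x",(168,390),(115,40)),("heeltop",(712,125),(163,465)),("tip",(562,115),(405,515))]:
    P[k],e=tri([s(a),d(b)]); print(k,P[k].round(4),round(e,4))
L=lambda a,b:np.linalg.norm(P[a]-P[b])
print(L("free-x","free+x"),L("hin-x","hin+x"),L("free-x","hin-x"),L("free+x","hin+x"),L("heeltop","tip"))
print(onz(d((163,465)),.042),onz(s((712,125)),.042),onz(d((405,515)),.002),onz(s((562,115)),.002))
E
```

```text
free-x [0.4946 0.0718 0.0225] 0.0008
free+x [0.6415 0.0638 0.0215] 0.0012
hin-x [ 0.4839 -0.1283  0.0334] 0.0009
hin+x [ 0.6368 -0.1379  0.0343] 0.0016
heeltop [0.5206 0.3033 0.042 ] 0.0009
tip [ 3.853e-01  2.782e-01 -1.000e-04] 0.0005
0.14710571732130603 0.15317896694250777 0.20062803053997055 0.20212478139266968 0.14388761683592682
[0.52116474 0.3041647  0.042     ] [0.51929966 0.30341639 0.042     ] [0.38559305 0.28085069 0.002     ] [0.38842472 0.27545866 0.002     ]
```

Everything fits: board 147-153 x 200-202 mm, heel top at 42 mm, heel to tip 136 mm in plan. Board yaw is about -2.8°, the edge middle is at (0.568, 0.068), and the shim's y axis is at 10.5°. I'll hover over the heel with the jaws turned 79.5°.

>>> jog_arm:
  rows:
    - [0.11, -0.154, -0.3035, 1.3875, 0, 0, 100]
    - [0.11, -0.154, -0.3035, 1.3875, 0, 0, 100]
    - [0.11, -0.154, -0.3035, 1.3875, 0, 0, 100]
    - [0.11, -0.154, -0.3035, 1.3875, 0, 0, 100]
    - [0.11, -0.154, -0.3035, 1.3875, 0, 0, 100]
    - [0.11, -0.154, -0.3035, 1.3875, 0, 0, 100]
    - [0.11, -0.154, -0.3035, 1.3875, 0, 0, 100]
    - [0.11, -0.154, -0.3035, 1.3875, 0, 0, 100]
    - [0.11, -0.154, -0.3035, 1.3875, 0, 0, 100]
    - [0.11, -0.154, -0.3035, 1.3875, 0, 0, 100]
    - [0.11, -0.154, -0.3035, 1.3875, 0, 0, 100]
    - [0.11, -0.154, -0.3035, 1.3875, 0, 0, 100]
    - [0.11, -0.154, -0.3035, 1.3875, 0, 0, 100]
  force: 30

```text
time: 1.4
tool_pos: [0.5201, 0.3033, 0.1203]
tcp_rot: [2.123, 0.196, -2.127]
wrist_force: [-0.0, -0.1, -0.6]
width: 0.998
```

```bash
python3 - <<'E'
from workcell import monitor, imaging
import cv2
from scipy.spatial.transform import Rotation as R
s=monitor.read_state(); im=imaging.read_camera("wrist"); cv2.imwrite("pics/w1.png",im)
print(s['time'],s['tool_pos'],s['q'],R.from_rotvec(s['tcp_rot']).as_matrix().round(3).tolist())
E
```

```text
1.4 [0.52011181 0.30328019 0.12028821] [4.85943283e-01 2.20683492e-01 1.87184036e+00 1.18126078e-03
 1.05109402e+00 1.87217768e+00] [[-0.002, 0.183, -0.983], [-0.0, -0.983, -0.183], [-1.0, -0.0, 0.002]]
```

View pics/w1.png

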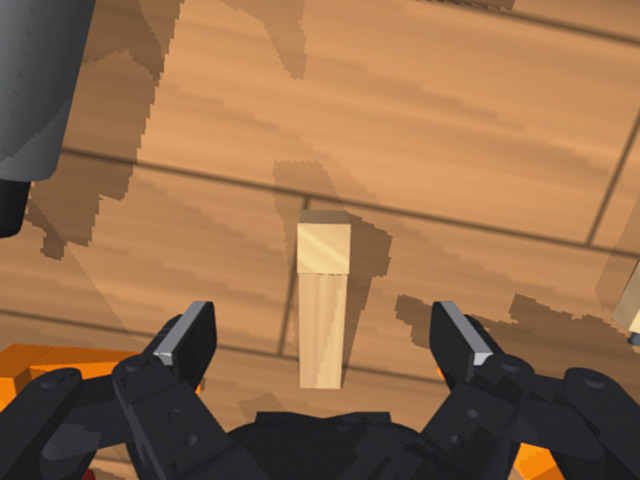

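The wrist view shows the heel top at (298-351, 223-274), the tip at (321,388), and clear floor on both sides of the heel for the fingers. I'll cast these points to planes.

```bash
python3 - <<'E'
from h import *
from workcell import monitor
from scipy.spatial.transform import Rotation as R
s=monitor.read_state(); T=np.eye(4);T[:3,:3]=R.from_rotvec(s['tcp_rot']).as_matrix();T[:3,3]=s['tool_pos']
T=T@imaging.camera_params("wrist")['T_tool_cam']
h=onz(ray("wrist",324.5,248.5,T),.042);t=onz(ray("wrist",321,388,T),.003)
print(h,t,np.degrees(np.arctan2(*(h-t)[1::-1])),np.linalg.norm((h-t)[:2]))
print(tri([ray("wrist",324.5,248.5,T),ray("scene",225+712/3.8,125+125/3.8),ray("side",260+163/3.6,135+465/3.6)]))
E
```

```text
[0.51956396 0.30238871 0.042     ] [0.38408593 0.27981143 0.003     ] 9.461337745890688 0.13734638535476473
(array([0.52030337, 0.30297732, 0.042097  ]), np.float64(0.0008816997680805399))
```

>>> jog_arm:
  rows:
    - [0.045, 0, 0, 0.0175, 0, 0, 100]
    - [0.085, 0, 0, 0.0175, 0, 0, 100]
    - [0.11, 0, 0, 0.0175, 0, 0, 100]
    - [0.11, 0, 0, 0.0175, 0, 0, 100]
    - [0.11, 0, 0, 0.0175, 0, 0, 0]
    - [0.11, 0, 0, 0.0175, 0, 0, 0]
    - [0.11, 0, 0, 0.0175, 0, 0, 0]
    - [0.11, 0, 0, 0.0175, 0, 0, 0]
    - [0.11, 0, 0, 0.0175, 0, 0, 0]
    - [0.11, 0, 0, 0.0175, 0, 0, 0]
    - [0.11, 0, 0, 0.0175, 0, 0, 0]
    - [0.11, 0, 0, 0.0175, 0, 0, 0]
  force: 40

```text
time: 2.65
tool_pos: [0.5217, 0.3041, 0.0126]
tcp_rot: [2.137, 0.18, -2.134]
wrist_force: [-0.7, -0.9, 6.6]
width: 0.388
```

>>> jog_arm:
  rows:
    - [-0.03, 0, 0, 0, 0, 0, 0]
    - [-0.06, 0, 0, 0, 0, 0, 0]
    - [-0.06, 0.0066, -0.0045, -0.1356, 0, 0, 0]
    - [-0.06, 0.0133, -0.009, -0.271, 0, 0, 0]
    - [-0.06, 0.02, -0.0136, -0.407, 0, 0, 0]
    - [-0.06, 0.0266, -0.018, -0.542, 0, 0, 0]
    - [-0.06, 0.033, -0.0226, -0.678, 0, 0, 0]
    - [-0.06, 0.04, -0.027, -0.814, 0, 0, 0]
    - [-0.06, 0.0465, -0.0317, -0.95, 0, 0, 0]
    - [-0.06, 0.053, -0.036, -1.085, 0, 0, 0]
    - [-0.06, 0.06, -0.041, -1.22, 0, 0, 0]
    - [-0.06, 0.0664, -0.0453, -1.356, 0, 0, 0]
    - [-0.06, 0.0664, -0.0453, -1.356, 0, 0, 0]
    - [-0.06, 0.0664, -0.0453, -1.356, 0, 0, 0]
    - [-0.06, 0.0664, -0.0453, -1.356, 0, 0, 0]

```text
time: 4.15
tool_pos: [0.5768, 0.2463, 0.0725]
tcp_rot: [1.248, 1.186, -1.245]
wrist_force: [0.0, 0.2, -0.7]
width: 0.393
```

```bash
python3 - <<'E'
from workcell import monitor, imaging
import cv2,numpy as np
from scipy.spatial.transform import Rotation as R
s=monitor.read_state(); im=imaging.read_camera("wrist"); b=imaging.read_camera("side")
cv2.imwrite("pics/side1.png",b)
cv2.imwrite("pics/w2.png",np.hstack([cv2.resize(im,(400,300)),cv2.resize(b[120:300,200:440],(400,300))]))
print(s['time'],s['tool_pos'],s['width'],s['wrist_force'],R.from_rotvec(s['tcp_rot']).as_matrix().round(3).tolist())
E
```

```text
4.15 [0.57682604 0.24626581 0.0725192 ] 0.3927213625770188 [ 0.01099518  0.15137257 -0.66570983] [[0.001, 0.999, -0.051], [0.002, -0.051, -0.999], [-1.0, 0.001, -0.002]]
```

View pics/w2.png

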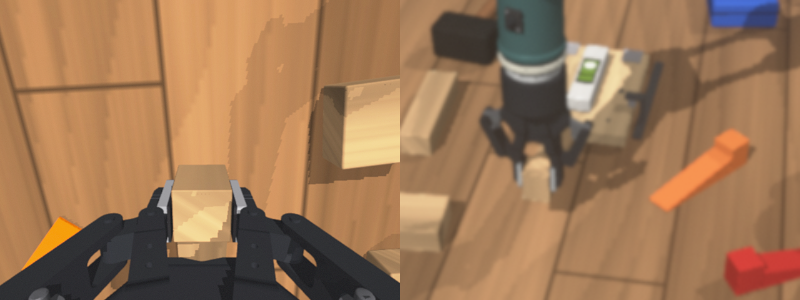

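The shim is held squarely (wrist crop heel 172-232, width 0.39), points at the gap, and nothing is in the way. I'll lower it, release so it sits flat, and regrip a little higher with low force.

>>> jog_arm:
  rows:
    - [0.03, 0, 0, 0, 0, 0, 0]
    - [0.05, 0, 0, 0, 0, 0, 0]
    - [0.056, 0, 0, 0, 0, 0, 0]
    - [0.0595, 0, 0, 0, 0, 0, 0]
    - [0.0595, 0, 0, 0, 0, 0, 0]
    - [0.0595, 0, 0, 0, 0, 0, 60]
    - [0.0595, 0, 0, 0, 0, 0, 60]
    - [0.0595, 0, 0, 0, 0, 0, 60]
    - [0.057, 0, 0, 0, 0, 0, 60]
    - [0.057, 0, 0, 0, 0, 0, 60]
    - [0.057, 0, 0, 0, 0, 0, 0]
    - [0.057, 0, 0, 0, 0, 0, 0]
    - [0.057, 0, 0, 0, 0, 0, 0]
    - [0.057, 0, 0, 0, 0, 0, 0]
    - [0.057, 0, 0, 0, 0, 0, 0]
    - [0.057, 0, 0, 0, 0, 0, 0]
  force: 30

```text
time: 5.85
tool_pos: [0.5773, 0.2466, 0.0159]
tcp_rot: [1.248, 1.186, -1.243]
wrist_force: [-0.2, 0.7, 3.5]
width: 0.391
```

```bash
python3 - <<'E'
from workcell import monitor, imaging
import cv2,numpy as np
s=monitor.read_state(); b=imaging.read_camera("scene"); c=imaging.read_camera("side")
cv2.imwrite("pics/scene2.png",b)
cv2.imwrite("pics/w3.png",np.hstack([cv2.resize(b[140:250,230:380],(450,330),interpolation=2),cv2.resize(c[130:250,250:360],(302,330),interpolation=2)]))
print(s['time'],s['tool_pos'],s['width'],s['wrist_force'],s['tcp_rot'])
E
```

```text
5.85 [0.5772979  0.24656512 0.01589271] 0.39092890439188444 [-0.23771379  0.73721187  3.54650097] [ 1.24787584  1.1856326  -1.24325658]
```

View pics/w3.png

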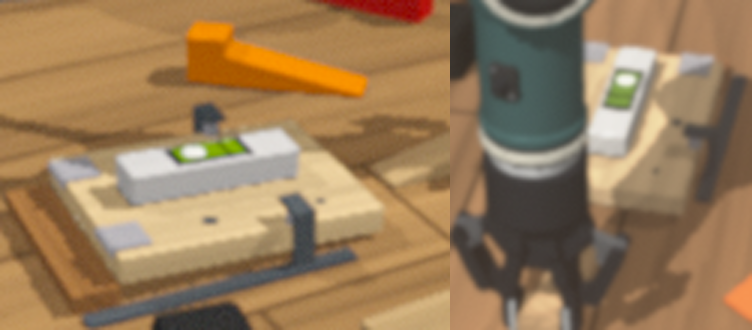

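The bubble is visible in both views, at the hinge end, and the shim is down and in line. I'll push to about 22 mm of tip in, slowly.

>>> jog_arm:
  rows:
    - [0, 0, 0.004, 0, 0, 0, 0]
    - [0, 0, 0.008, 0, 0, 0, 0]
    - [0, 0, 0.012, 0, 0, 0, 0]
    - [0, 0, 0.016, 0, 0, 0, 0]
    - [0, 0, 0.02, 0, 0, 0, 0]
    - [0, 0, 0.024, 0, 0, 0, 0]
    - [0, 0, 0.028, 0, 0, 0, 0]
    - [0, 0, 0.032, 0, 0, 0, 0]
    - [0, 0, 0.036, 0, 0, 0, 0]
    - [0, 0, 0.04, 0, 0, 0, 0]
    - [0, 0, 0.043, 0, 0, 0, 0]
    - [0, 0, 0.046, 0, 0, 0, 0]
    - [0, 0, 0.048, 0, 0, 0, 0]
    - [0, 0, 0.05, 0, 0, 0, 0]
    - [0, 0, 0.052, 0, 0, 0, 0]
    - [0, 0, 0.054, 0, 0, 0, 0]
    - [0, 0, 0.056, 0, 0, 0, 0]
    - [0, 0, 0.058, 0, 0, 0, 0]
    - [0, 0, 0.06, 0, 0, 0, 0]
    - [0, 0, 0.062, 0, 0, 0, 0]

```text
time: 7.95
tool_pos: [0.5746, 0.1863, 0.016]
tcp_rot: [1.252, 1.187, -1.242]
wrist_force: [0.1, 10.8, 2.6]
width: 0.388
```

```bash
cat > bub.py <<'E'
import cv2,numpy as np
from workcell import imaging,monitor
def meas(n,save=None):
    im=imaging.read_camera(n)
    x0,y0,w,h={"scene":(262,165,80,55),"side":(285,130,60,70),"wrist":(0,0,640,480)}[n]
    k=1 if n=="wrist" else 8
    c=cv2.resize(im[y0:y0+h,x0:x0+w],None,fx=k,fy=k,interpolation=cv2.INTER_CUBIC)
    if save: cv2.imwrite(save,c)
    H=cv2.cvtColor(c,cv2.COLOR_BGR2HSV)
    g=cv2.inRange(H,(32,110,60),(60,255,255))
    g=cv2.morphologyEx(g,cv2.MORPH_CLOSE,np.ones((7*k,7*k),np.uint8))
    cs=max(cv2.findContours(g,0,2)[0],key=cv2.contourArea)
    m=cv2.fillPoly(np.zeros_like(g),[cv2.convexHull(cs)],255)
    wh=cv2.inRange(H,(0,0,170),(180,80,255))&cv2.erode(m,np.ones((k,k),np.uint8))
    (cx,cy),sz,_=r=cv2.minAreaRect(cs); b=cv2.boxPoints(r)
    e=b[1]-b[0] if np.linalg.norm(b[1]-b[0])>np.linalg.norm(b[2]-b[1]) else b[2]-b[1]
    L=np.linalg.norm(e);e/=L
    p=np.argwhere(wh)[:,::-1]
    off=None if len(p)==0 else float((p.mean(0)-[cx,cy])@e/L)
    print(n,"centre",cx/k+x0,cy/k+y0,"len",L/k,"axis",e.round(2),"n",len(p)/k/k,"off/L",off)
def st():
    s=monitor.read_state();print(round(s['time'],2),s['tool_pos'].round(4) if hasattr(s['tool_pos'],'round') else s['tool_pos'],np.round(s['wrist_force'],1),s['width'])
E
python3 -c "
from bub import *
meas('scene','pics/b1.png');meas('side');st()"
```

```text
scene centre 299.5030975341797 190.06276893615723 len 24.08186 axis [ 0.99 -0.16] n 32.203125 off/L -0.20365693309848015
side centre 311.92316818237305 165.04270935058594 len 8.600611 axis [0.99 0.16] n 0.0 off/L None
8.05 [0.5746 0.1861 0.0159] [0.6 8.  1.8] 0.39529878884463815
```

Contact at about 20 mm of tip in, with the bubble still at the hinge end. I'll go on to about 38 mm.

>>> jog_arm:
  rows:
    - [0, 0, 0.002, 0, 0, 0, 0]
    - [0, 0, 0.004, 0, 0, 0, 0]
    - [0, 0, 0.006, 0, 0, 0, 0]
    - [0, 0, 0.008, 0, 0, 0, 0]
    - [0, 0, 0.01, 0, 0, 0, 0]
    - [0, 0, 0.012, 0, 0, 0, 0]
    - [0, 0, 0.014, 0, 0, 0, 0]
    - [0, 0, 0.016, 0, 0, 0, 0]
    - [0, 0, 0.018, 0, 0, 0, 0]
    - [0, 0, 0.018, 0, 0, 0, 0]
    - [0, 0, 0.018, 0, 0, 0, 0]
    - [0, 0, 0.018, 0, 0, 0, 0]

```text
time: 9.25
tool_pos: [0.5742, 0.1703, 0.016]
tcp_rot: [1.254, 1.187, -1.24]
wrist_force: [1.4, 10.6, 2.0]
width: 0.393
```

```bash
python3 -c "
from bub import *
meas('scene','pics/b2.png');st()
a=cv2.imread('pics/b1.png');b=cv2.imread('pics/b2.png');cv2.imwrite('pics/b12.png',cv2.resize(np.vstack([a,b]),(436,600)))"
```

```text
scene centre 299.20386123657227 189.47698974609375 len 24.775393 axis [ 0.99 -0.17] n 31.265625 off/L -0.1960171292474933
9.3 [0.5742 0.1703 0.016 ] [ 1.3 11.3  3.2] 0.3929097719450251
```

View pics/b12.png

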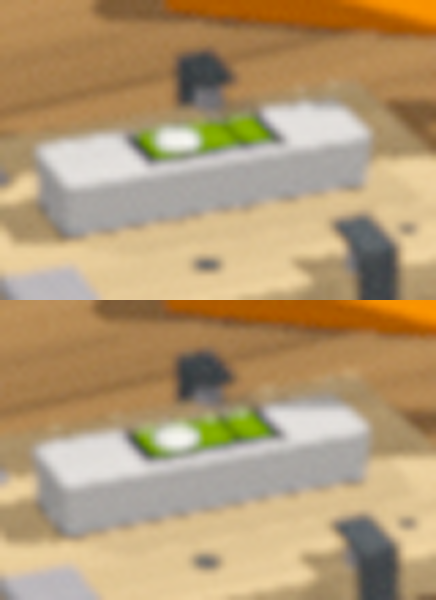

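Both crops show the bubble still at the hinge-end stop (off/L ≈ -0.20, i.e. -12 mm). From here I advance in short steps.

>>> jog_arm:
  rows:
    - [0, 0, 0.0015, 0, 0, 0, 0]
    - [0, 0, 0.003, 0, 0, 0, 0]
    - [0, 0, 0.0045, 0, 0, 0, 0]
    - [0, 0, 0.006, 0, 0, 0, 0]
    - [0, 0, 0.0075, 0, 0, 0, 0]
    - [0, 0, 0.009, 0, 0, 0, 0]
    - [0, 0, 0.009, 0, 0, 0, 0]
    - [0, 0, 0.009, 0, 0, 0, 0]
    - [0, 0, 0.009, 0, 0, 0, 0]
    - [0, 0, 0.009, 0, 0, 0, 0]
    - [0, 0, 0.009, 0, 0, 0, 0]
    - [0, 0, 0.009, 0, 0, 0, 0]

```text
time: 10.5
tool_pos: [0.5743, 0.1636, 0.0161]
tcp_rot: [1.258, 1.189, -1.237]
wrist_force: [0.6, 12.0, 1.9]
width: 0.387
```

```bash
python3 -c "
from bub import *
meas('scene','pics/b3.png');st()"
```

```text
scene centre 299.06602478027344 189.24933624267578 len 24.669493 axis [ 0.98 -0.19] n 31.453125 off/L -0.1961372808229047
10.55 [0.5743 0.1636 0.0161] [ 1.2 12.7  1.8] 0.3912963469641304
```

>>> jog_arm:
  rows:
    - [0, 0, 0.002, 0, 0, 0, 0]
    - [0, 0, 0.0035, 0, 0, 0, 0]
    - [0, 0, 0.005, 0, 0, 0, 0]
    - [0, 0, 0.0065, 0, 0, 0, 0]
    - [0, 0, 0.008, 0, 0, 0, 0]
    - [0, 0, 0.0095, 0, 0, 0, 0]
    - [0, 0, 0.0095, 0, 0, 0, 0]
    - [0, 0, 0.0095, 0, 0, 0, 0]
    - [0, 0, 0.0095, 0, 0, 0, 0]
    - [0, 0, 0.0095, 0, 0, 0, 0]
    - [0, 0, 0.0095, 0, 0, 0, 0]

```text
time: 11.65
tool_pos: [0.5742, 0.1565, 0.0161]
tcp_rot: [1.261, 1.19, -1.235]
wrist_force: [1.3, 12.5, 2.1]
width: 0.388
```

```bash
python3 -c "
from bub import *
meas('scene','pics/b4.png');st()"
```

```text
scene centre 298.9900360107422 188.96570205688477 len 24.487907 axis [ 0.98 -0.2 ] n 31.71875 off/L -0.17373628614160772
11.7 [0.5743 0.1565 0.0161] [ 1.2 11.4  1.8] 0.3963576663161296
```

>>> jog_arm:
  rows:
    - [0, 0, 0.002, 0, 0, 0, 0]
    - [0, 0, 0.0035, 0, 0, 0, 0]
    - [0, 0, 0.005, 0, 0, 0, 0]
    - [0, 0, 0.0065, 0, 0, 0, 0]
    - [0, 0, 0.008, 0, 0, 0, 0]
    - [0, 0, 0.008, 0, 0, 0, 0]
    - [0, 0, 0.008, 0, 0, 0, 0]
    - [0, 0, 0.008, 0, 0, 0, 0]
    - [0, 0, 0.008, 0, 0, 0, 0]
    - [0, 0, 0.008, 0, 0, 0, 0]
    - [0, 0, 0.008, 0, 0, 0, 0]

```text
time: 12.8
tool_pos: [0.5742, 0.151, 0.016]
tcp_rot: [1.265, 1.192, -1.233]
wrist_force: [0.8, 12.2, 1.1]
width: 0.389
```

```bash
python3 -c "
from bub import *
meas('scene','pics/b5.png');st()"
```

```text
scene centre 298.86084747314453 188.7745819091797 len 24.430138 axis [ 0.98 -0.21] n 32.5 off/L -0.13366137784273785
12.85 [0.5742 0.151  0.016 ] [ 1.5 12.8  0.9] 0.38921217586226675
```

>>> jog_arm:
  rows:
    - [0, 0, 0.001, 0, 0, 0, 0]
    - [0, 0, 0.002, 0, 0, 0, 0]
    - [0, 0, 0.003, 0, 0, 0, 0]
    - [0, 0, 0.004, 0, 0, 0, 0]
    - [0, 0, 0.004, 0, 0, 0, 0]
    - [0, 0, 0.004, 0, 0, 0, 0]
    - [0, 0, 0.004, 0, 0, 0, 0]
    - [0, 0, 0.004, 0, 0, 0, 0]
    - [0, 0, 0.004, 0, 0, 0, 0]
    - [0, 0, 0.004, 0, 0, 0, 0]

```text
time: 13.85
tool_pos: [0.5743, 0.1495, 0.016]
tcp_rot: [1.269, 1.193, -1.231]
wrist_force: [0.1, 13.2, 0.7]
width: 0.393
```

```bash
python3 -c "
from bub import *
meas('scene','pics/b6.png');st();meas('side','pics/s6.png')
cv2.imwrite('pics/b456.png',np.hstack([np.vstack([cv2.resize(cv2.imread(f'pics/b{i}.png')[60:320],(430,175)) for i in (3,5,6)]),cv2.resize(cv2.imread('pics/s6.png'),(370,525))]))"
```

```text
scene centre 298.76270294189453 188.7233943939209 len 24.43054 axis [ 0.98 -0.21] n 31.1875 off/L -0.12031872436958661
13.9 [0.5743 0.1495 0.016 ] [ 2.4 14.   1.6] 0.39289485592436485
side centre 313.625 164.5 len 5.25 axis [1. 0.] n 0.0 off/L None
```

View pics/b456.png

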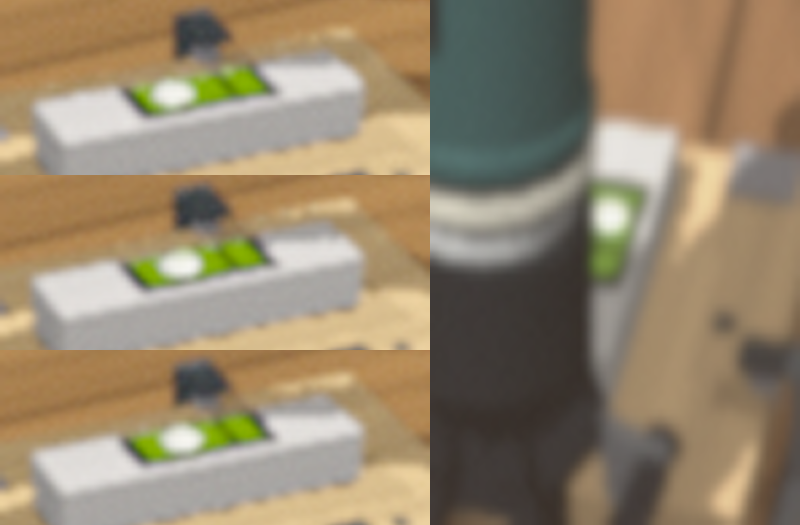

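The bubble is moving off its stop, but slower than the TCP travel predicts. I'll check whether the shim slips in the grip by comparing heel rows in the wrist image, and check the tool tilt.

```bash
python3 -c "
from bub import *
from scipy.spatial.transform import Rotation as R
a=cv2.imread('pics/w2.png')[:,:400]
im=imaging.read_camera('wrist');cv2.imwrite('pics/w4.png',im);b=cv2.resize(im,(400,300))
for i in (a,b): print(cv2.cvtColor(i,6)[150:270:3,195:210].mean(1).astype(int).tolist())
s=monitor.read_state();print(R.from_rotvec(s['tcp_rot']).as_matrix().round(3).tolist(),s['torque']);meas('scene')"
```

```text
[176, 176, 176, 176, 176, 145, 144, 144, 144, 145, 145, 145, 145, 148, 184, 185, 186, 187, 187, 195, 203, 212, 217, 215, 212, 211, 211, 213, 216, 217, 218, 141, 150, 147, 138, 137, 136, 57, 43, 47]
[151, 152, 151, 151, 149, 139, 140, 140, 141, 141, 141, 141, 189, 179, 181, 182, 183, 184, 189, 205, 213, 214, 211, 208, 208, 209, 212, 214, 215, 165, 164, 153, 148, 146, 135, 134, 134, 57, 42, 46]
[[0.009, 0.999, -0.053], [0.022, -0.053, -0.998], [-1.0, 0.008, -0.022]] [1.70057484 0.03996737 0.0301729 ]
scene centre 298.75850677490234 188.74680709838867 len 24.448513 axis [ 0.98 -0.21] n 31.875 off/L -0.12258140723069991
```

No slip. Instead the tool has pitched 1.3° under load (the target restarts from the measured pose each call), which lifts the heel slightly. I'll release so the shim lies flat, straighten the tool, and read the bubble again.

>>> jog_arm:
  rows:
    - [0, 0, 0, 0, 0, 0, 60]
    - [0, 0, 0, 0, 0, 0, 60]
    - [0, 0, 0, 0, 0, 0, 60]
    - [0.001, 0, 0, 0, -0.022, 0, 60]
    - [0.002, 0, 0, 0, -0.022, 0, 60]
    - [0.002, 0, 0, 0, -0.022, 0, 60]
    - [0.002, 0, 0, 0, -0.022, 0, 60]
    - [0.002, 0, 0, 0, -0.022, 0, 60]

```text
time: 14.85
tool_pos: [0.5743, 0.1493, 0.014]
tcp_rot: [1.252, 1.178, -1.242]
wrist_force: [-0.2, -0.1, 0.1]
width: 0.601
```

```bash
python3 -c "
from bub import *
from scipy.spatial.transform import Rotation as R
meas('scene','pics/b7.png');st();s=monitor.read_state();print(R.from_rotvec(s['tcp_rot']).as_matrix().round(3).tolist())
im=imaging.read_camera('wrist');b=cv2.resize(im,(400,300));print(cv2.cvtColor(b,6)[150:270:3,195:210].mean(1).astype(int).tolist())"
```

```text
scene centre 298.79516220092773 188.73644065856934 len 24.401152 axis [ 0.98 -0.2 ] n 32.734375 off/L -0.1306977918631898
14.9 [0.5743 0.1494 0.014 ] [ 0.  -0.2  0.4] 0.601591081444898
[[0.008, 0.999, -0.053], [-0.0, -0.053, -0.999], [-1.0, 0.008, -0.0]]
[152, 152, 152, 152, 152, 142, 142, 142, 142, 143, 143, 144, 143, 187, 180, 183, 185, 197, 201, 208, 213, 216, 214, 211, 209, 209, 211, 214, 215, 216, 134, 180, 169, 156, 154, 143, 134, 57, 42, 46]
```

The shim holds and the reading barely changed (-0.131). I'll regrip and push about 4-5 mm with pitch compensation.

>>> jog_arm:
  rows:
    - [0, 0, 0, 0, 0, 0, 0]
    - [0, 0, 0, 0, 0, 0, 0]
    - [0, 0, 0, 0, 0, 0, 0]
    - [0, 0, 0, 0, 0, 0, 0]
    - [0, 0, 0.0015, 0, -0.002, 0, 0]
    - [0, 0, 0.003, 0, -0.004, 0, 0]
    - [0, 0, 0.0045, 0, -0.006, 0, 0]
    - [0, 0, 0.006, 0, -0.007, 0, 0]
    - [0, 0, 0.007, 0, -0.008, 0, 0]
    - [0, 0, 0.007, 0, -0.008, 0, 0]
    - [0, 0, 0.007, 0, -0.008, 0, 0]
    - [0, 0, 0.007, 0, -0.008, 0, 0]
    - [0, 0, 0.007, 0, -0.008, 0, 0]
    - [0, 0, 0.007, 0, -0.008, 0, 0]
    - [0, 0, 0.007, 0, -0.008, 0, 0]

```text
time: 16.45
tool_pos: [0.5746, 0.1457, 0.0143]
tcp_rot: [1.252, 1.173, -1.243]
wrist_force: [1.7, 11.6, -1.1]
width: 0.392
```

```bash
python3 -c "
from bub import *
from scipy.spatial.transform import Rotation as R
meas('scene','pics/b8.png');st();s=monitor.read_state();print(R.from_rotvec(s['tcp_rot']).as_matrix().round(3).tolist())"
```

```text
scene centre 298.7985153198242 188.5638885498047 len 24.623148 axis [ 0.98 -0.2 ] n 32.03125 off/L -0.10024582855073562
16.5 [0.5746 0.1457 0.0143] [ 0.5 11.3 -2.2] 0.3908532151798682
[[0.01, 0.998, -0.055], [-0.003, -0.055, -0.998], [-1.0, 0.01, 0.003]]
```

>>> jog_arm:
  rows:
    - [0, 0, 0.002, 0, -0.001, 0, 0]
    - [0, 0, 0.0035, 0, -0.002, 0, 0]
    - [0, 0, 0.005, 0, -0.003, 0, 0]
    - [0, 0, 0.0065, 0, -0.004, 0, 0]
    - [0, 0, 0.0075, 0, -0.004, 0, 0]
    - [0, 0, 0.0075, 0, -0.004, 0, 0]
    - [0, 0, 0.0075, 0, -0.004, 0, 0]
    - [0, 0, 0.0075, 0, -0.004, 0, 0]
    - [0, 0, 0.0075, 0, -0.004, 0, 0]
    - [0, 0, 0.0075, 0, -0.004, 0, 0]
    - [0, 0, 0.0075, 0, -0.004, 0, 0]

```text
time: 17.6
tool_pos: [0.5746, 0.1414, 0.0143]
tcp_rot: [1.254, 1.173, -1.243]
wrist_force: [1.6, 10.6, -2.2]
width: 0.388
```

```bash
python3 -c "
from bub import *
from scipy.spatial.transform import Rotation as R
meas('scene','pics/b9.png');st();s=monitor.read_state();print(R.from_rotvec(s['tcp_rot']).as_matrix().round(3).tolist())"
```

```text
scene centre 298.54680252075195 188.4205379486084 len 24.54577 axis [ 0.98 -0.19] n 32.625 off/L -0.06027832415796684
17.65 [0.5746 0.1414 0.0143] [ 1.2 12.4 -2.6] 0.3880158138475321
[[0.011, 0.998, -0.056], [-0.003, -0.056, -0.998], [-1.0, 0.011, 0.002]]
```

```bash
python3 -c "
import cv2
c=cv2.imread('pics/b9.png')[60:320,60:580];cv2.imwrite('pics/b9v.png',cv2.resize(c,(800,400)))"
```

```text
(no output)
```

View pics/b9v.png

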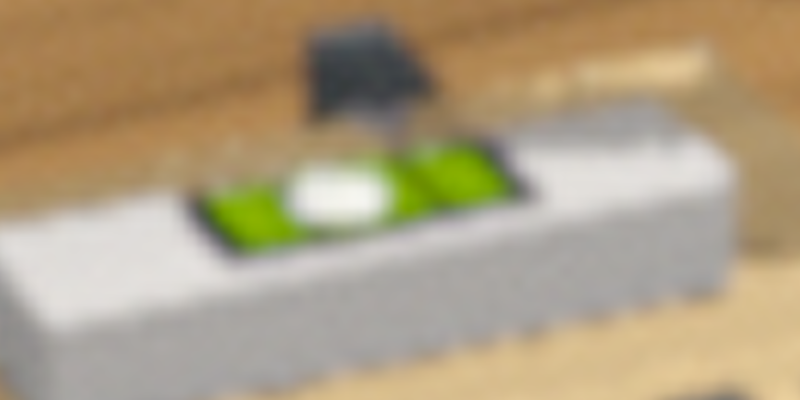

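Window spans crop 205-525 (centre about 365) and the right line is at 425. The bubble is at 285-393 (centre about 340), still about 4 mm toward the hinge. I'll push on gently.

>>> jog_arm:
  rows:
    - [0, 0, 0.002, 0, -0.001, 0, 0]
    - [0, 0, 0.0035, 0, -0.002, 0, 0]
    - [0, 0, 0.005, 0, -0.003, 0, 0]
    - [0, 0, 0.006, 0, -0.004, 0, 0]
    - [0, 0, 0.0065, 0, -0.004, 0, 0]
    - [0, 0, 0.0065, 0, -0.004, 0, 0]
    - [0, 0, 0.0065, 0, -0.004, 0, 0]
    - [0, 0, 0.0065, 0, -0.004, 0, 0]
    - [0, 0, 0.0065, 0, -0.004, 0, 0]
    - [0, 0, 0.0065, 0, -0.004, 0, 0]
    - [0, 0, 0.0065, 0, -0.004, 0, 0]

```text
time: 18.75
tool_pos: [0.5747, 0.1382, 0.0143]
tcp_rot: [1.256, 1.172, -1.243]
wrist_force: [1.1, 12.1, -3.2]
width: 0.392
```

```bash
python3 -c "
from bub import *
from scipy.spatial.transform import Rotation as R
meas('scene','pics/b10.png');st();s=monitor.read_state();print(R.from_rotvec(s['tcp_rot']).as_matrix().round(3).tolist())"
```

```text
scene centre 298.6214485168457 188.4210262298584 len 24.642183 axis [ 0.98 -0.21] n 29.96875 off/L -0.038654871415954854
18.8 [0.5746 0.1383 0.0143] [ 0.6 11.9 -2.1] 0.39307557813923977
[[0.012, 0.998, -0.057], [-0.002, -0.057, -0.998], [-1.0, 0.012, 0.001]]
```

>>> jog_arm:
  rows:
    - [0, 0, 0.002, 0, -0.001, 0, 0]
    - [0, 0, 0.0035, 0, -0.002, 0, 0]
    - [0, 0, 0.005, 0, -0.003, 0, 0]
    - [0, 0, 0.006, 0, -0.004, 0, 0]
    - [0, 0, 0.0065, 0, -0.004, 0, 0]
    - [0, 0, 0.0065, 0, -0.004, 0, 0]
    - [0, 0, 0.0065, 0, -0.004, 0, 0]
    - [0, 0, 0.0065, 0, -0.004, 0, 0]
    - [0, 0, 0.0065, 0, -0.004, 0, 0]
    - [0, 0, 0.0065, 0, -0.004, 0, 0]
    - [0, 0, 0.0065, 0, -0.004, 0, 0]

```text
time: 19.9
tool_pos: [0.5747, 0.1351, 0.0143]
tcp_rot: [1.258, 1.171, -1.242]
wrist_force: [-0.2, 11.6, -1.6]
width: 0.391
```

```bash
python3 -c "
from bub import *
meas('scene','pics/b11.png');st();meas('scene')"
```

```text
scene centre 298.5366439819336 188.2521572113037 len 24.998085 axis [ 0.98 -0.21] n 31.1875 off/L -0.018465943053366487
19.95 [0.5747 0.1351 0.0144] [ 0.3 12.6 -1.9] 0.39436964769730687
scene centre 298.58599853515625 188.25188827514648 len 24.90282 axis [ 0.98 -0.21] n 31.15625 off/L -0.0211657832181143
```

That is about -1 mm, within the lines. I'll release, retract upwards, and look straight down at the level with the wrist camera.

>>> jog_arm:
  rows:
    - [0, 0, 0, 0, 0, 0, 70]
    - [0, 0, 0, 0, 0, 0, 70]
    - [0, 0, 0, 0, 0, 0, 70]
    - [0, 0, 0, 0, 0, 0, 70]
    - [-0.03, 0, 0, 0, 0, 0, 70]
    - [-0.08, 0, 0, 0, 0, 0, 70]
    - [-0.13, 0, 0, 0, 0, 0, 70]
    - [-0.17, 0, 0, 0, 0, 0, 70]
    - [-0.17, 0, 0, 0, 0, 0, 100]
    - [-0.17, -0.006, 0.04, 0, 0, 0, 100]
    - [-0.17, -0.006, 0.09, 0, 0, 0, 100]
    - [-0.17, -0.006, 0.135, 0, 0, 0, 100]
    - [-0.17, -0.006, 0.135, 0, 0, 0, 100]
    - [-0.17, -0.006, 0.135, 0, 0, 0, 100]

```text
time: 21.4
tool_pos: [0.5581, -0.0004, 0.1836]
tcp_rot: [1.26, 1.17, -1.245]
wrist_force: [-0.2, -0.0, -0.1]
width: 1.005
```

```bash
python3 -c "
from bub import *
meas('wrist','pics/w5.png');meas('scene','pics/b12x.png');st()
c=cv2.imread('pics/w5.png')[180:420,160:480];cv2.imwrite('pics/w5v.png',cv2.resize(c,(800,600),interpolation=2))"
```

```text
wrist centre 331.4999694824219 278.5 len 61.0 axis [ 0. -1.] n 350.0 off/L -0.0562060889929745
scene centre 306.02222061157227 186.82427215576172 len 9.759748 axis [ 0.98 -0.21] n 0.046875 off/L -0.41556771934010994
21.5 [0.5583 0.0013 0.1838] [-0.   0.3  0.2] 1.0013398509109037
```

View pics/w5v.png

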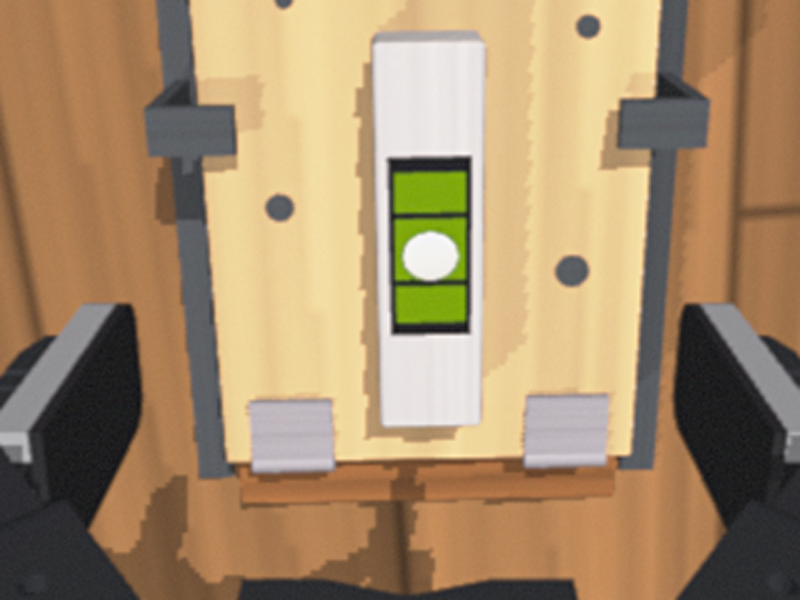

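Lines are at crop rows 215 and 283 (middle 249). The bubble is at 232-281 (centre 256.5), about 2.2 mm toward the hinge, so it sits right at the limit. The shim holds, but it needs a little more. I'll go back by the same path and regrip.

>>> jog_arm:
  rows:
    - [0, 0.006, -0.045, 0, 0, 0, 100]
    - [0, 0.006, -0.09, 0, 0, 0, 100]
    - [0, 0.006, -0.135, 0, 0, 0, 100]
    - [0, 0.006, -0.135, 0, 0, 0, 100]
    - [0.05, 0.006, -0.135, 0, 0, 0, 100]
    - [0.1, 0.006, -0.135, 0, 0, 0, 100]
    - [0.14, 0.006, -0.135, 0, 0, 0, 80]
    - [0.16, 0.006, -0.135, 0, 0, 0, 80]
    - [0.1695, 0.006, -0.135, 0, 0, 0, 80]
    - [0.1695, 0.006, -0.135, 0, 0, 0, 80]
    - [0.1695, 0.006, -0.135, 0, 0, 0, 0]
    - [0.1695, 0.006, -0.135, 0, 0, 0, 0]
    - [0.1695, 0.006, -0.135, 0, 0, 0, 0]
    - [0.1695, 0.006, -0.135, 0, 0, 0, 0]
    - [0.1695, 0.006, -0.135, 0, 0, 0, 0]
    - [0.1695, 0.006, -0.135, 0, 0, 0, 0]

```text
time: 23.1
tool_pos: [0.5758, 0.1361, 0.0167]
tcp_rot: [1.261, 1.17, -1.24]
wrist_force: [-1.0, 0.3, 5.8]
width: 0.392
```

```bash
python3 -c "
from bub import *
meas('scene','pics/b13.png');st();meas('scene')"
```

```text
scene centre 298.5772247314453 188.2722625732422 len 24.92934 axis [ 0.98 -0.21] n 31.71875 off/L -0.022418309818017148
23.15 [0.5758 0.1361 0.0167] [-1.2  1.1  6.9] 0.3923456842968479
scene centre 298.59601974487305 188.29810523986816 len 24.909107 axis [ 0.98 -0.2 ] n 31.421875 off/L -0.022484376995215594
```

Two calibration points (-12 mm at -0.198, -2.25 mm at -0.022) put true zero at a scene reading of about +0.018. I'll push about 3 mm.

>>> jog_arm:
  rows:
    - [0, 0, 0.0015, 0, -0.002, 0, 0]
    - [0, 0, 0.003, 0, -0.004, 0, 0]
    - [0, 0, 0.0045, 0, -0.006, 0, 0]
    - [0, 0, 0.0055, 0, -0.007, 0, 0]
    - [0, 0, 0.006, 0, -0.008, 0, 0]
    - [0, 0, 0.006, 0, -0.008, 0, 0]
    - [0, 0, 0.006, 0, -0.008, 0, 0]
    - [0, 0, 0.006, 0, -0.008, 0, 0]
    - [0, 0, 0.006, 0, -0.008, 0, 0]
    - [0, 0, 0.006, 0, -0.008, 0, 0]
    - [0, 0, 0.006, 0, -0.008, 0, 0]

```text
time: 24.3
tool_pos: [0.5758, 0.133, 0.0168]
tcp_rot: [1.26, 1.166, -1.242]
wrist_force: [0.8, 12.0, -4.2]
width: 0.393
```

```bash
python3 -c "
from bub import *
meas('scene','pics/b14.png');st();meas('scene')"
```

```text
scene centre 306.3092041015625 186.5364532470703 len 9.030356 axis [ 0.98 -0.22] n 0.0 off/L None
24.35 [0.5758 0.133  0.0168] [ 0.8 10.9 -4.5] 0.3962274035103961
scene centre 306.1921081542969 186.5716667175293 len 9.0851145 axis [ 0.98 -0.22] n 0.078125 off/L -0.3980820421821375
```

The bubble now splits the green mask in two; I'll use all the green parts together.

```bash
sed -i "s/    cs=max.*/    al=cv2.findContours(g,0,2)[0];mx=max(map(cv2.contourArea,al));cs=np.vstack([q for q in al if cv2.contourArea(q)>.2*mx])/" bub.py; cat >> bub.py <<'E'
if __name__=="__main__":
    import sys
    read=imaging.read_camera
    for f in sys.argv[1:]:
        im=np.zeros((480,640,3),np.uint8);a=cv2.imread(f)
        im[165:220,262:342]=cv2.resize(a,(80,55),interpolation=cv2.INTER_AREA);imaging.read_camera=lambda n:im;meas('scene')
    imaging.read_camera=read
E
python3 bub.py pics/b11.png pics/b13.png pics/b14.png; python3 -c "
from bub import *
meas('scene');st()"
```

```text
scene centre 298.55803298950195 188.2443618774414 len 24.90152 axis [ 0.98 -0.21] n 31.328125 off/L -0.020289356324893048
scene centre 298.59224700927734 188.2802619934082 len 24.907913 axis [ 0.98 -0.2 ] n 31.734375 off/L -0.023313103022376682
scene centre 298.48919677734375 188.26259994506836 len 24.936697 axis [ 0.98 -0.21] n 31.640625 off/L 0.0035907073595661918
scene centre 298.51086807250977 188.26116752624512 len 24.98019 axis [ 0.98 -0.21] n 31.171875 off/L 0.004721060618244863
24.45 [0.5758 0.133  0.0168] [ 1.  11.1 -4.3] 0.38783376493724303
```

Estimated about -0.8 mm now. One more small push, then release and look again from above.

>>> jog_arm:
  rows:
    - [0, 0, 0.0015, 0, 0, 0, 0]
    - [0, 0, 0.003, 0, 0, 0, 0]
    - [0, 0, 0.004, 0, 0, 0, 0]
    - [0, 0, 0.0045, 0, 0, 0, 0]
    - [0, 0, 0.0045, 0, 0, 0, 0]
    - [0, 0, 0.0045, 0, 0, 0, 0]
    - [0, 0, 0.0045, 0, 0, 0, 0]
    - [0, 0, 0.0045, 0, 0, 0, 0]
    - [0, 0, 0.0045, 0, 0, 0, 0]

```text
time: 25.35
tool_pos: [0.5759, 0.1313, 0.017]
tcp_rot: [1.264, 1.168, -1.24]
wrist_force: [1.0, 12.5, -4.4]
width: 0.397
```

```bash
python3 -c "
from bub import *
meas('scene','pics/b15.png');meas('scene');st()"
```

```text
scene centre 298.46615982055664 188.21707153320312 len 24.916494 axis [ 0.98 -0.21] n 29.78125 off/L 0.018534890226956688
scene centre 298.41173934936523 188.19256973266602 len 24.819 axis [ 0.98 -0.21] n 30.140625 off/L 0.01997979369191311
25.45 [0.5759 0.1313 0.017 ] [ 1.7 11.8 -4.6] 0.39201289548473617
```

Reading +0.019, which is the target. Release, retract and check from above.

>>> jog_arm:
  rows:
    - [0, 0, 0, 0, 0, 0, 70]
    - [0, 0, 0, 0, 0, 0, 70]
    - [0, 0, 0, 0, 0, 0, 70]
    - [0, 0, 0, 0, 0, 0, 70]
    - [-0.03, 0, 0, 0, 0, 0, 70]
    - [-0.08, 0, 0, 0, 0, 0, 70]
    - [-0.13, 0, 0, 0, 0, 0, 70]
    - [-0.17, 0, 0, 0, 0, 0, 70]
    - [-0.17, 0, 0, 0, 0, 0, 100]
    - [-0.17, -0.006, 0.04, 0, 0, 0, 100]
    - [-0.17, -0.006, 0.09, 0, 0, 0, 100]
    - [-0.17, -0.006, 0.13, 0, 0, 0, 100]
    - [-0.17, -0.006, 0.13, 0, 0, 0, 100]
    - [-0.17, -0.006, 0.13, 0, 0, 0, 100]
    - [-0.17, -0.006, 0.13, 0, 0, 0, 100]

```text
time: 26.95
tool_pos: [0.5587, 0.0022, 0.1861]
tcp_rot: [1.264, 1.168, -1.24]
wrist_force: [0.5, -1.1, 0.4]
width: 0.999
```

```bash
python3 -c "
from bub import *
meas('scene');im=imaging.read_camera('wrist');a=imaging.read_camera('side');st()
cv2.imwrite('pics/fin.png',np.hstack([cv2.resize(im[200:380,250:410],(480,540),interpolation=2),cv2.resize(a[120:290,220:400],(320,302)).repeat(1,0) if 0 else cv2.copyMakeBorder(cv2.resize(a[120:290,220:400],(320,302)),0,238,0,0,0)]))"
```

```text
scene centre 298.525821685791 188.27308464050293 len 24.795347 axis [ 0.98 -0.22] n 29.734375 off/L 0.014142650628899864
27.1 [0.5589 0.0028 0.1863] [-1.4  0.3 -0.4] 1.0012586011634292
```

View pics/fin.png

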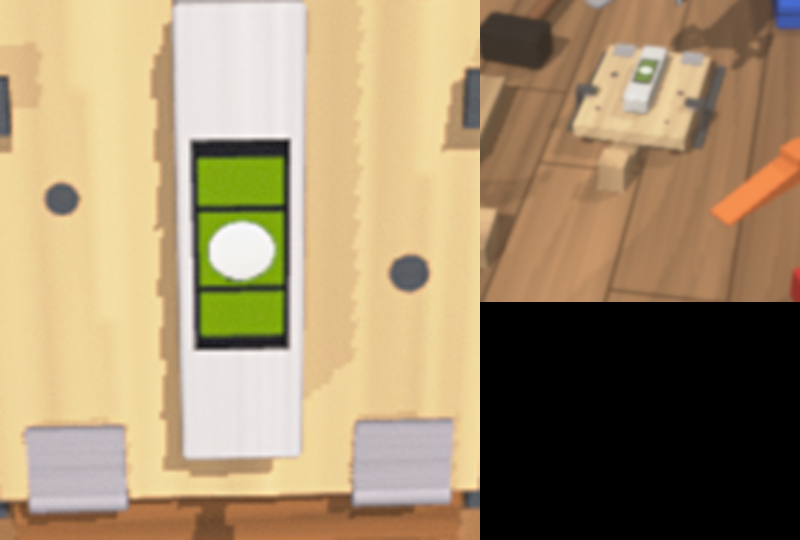

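The lines are at rows 209 and 288 (middle 248.5), and the bubble is at 221-280 (centre 250.5), about 0.5 mm off. The shim alone carries the board, and the gripper is clear.

```bash
python3 -c "
from workcell import finish_job
print(finish_job())"
```

```text
the job is handed in; nothing more can be done
None
```

I gripped the pine shim by its heel, turned it into line with the board, and pushed it in small steps under the free edge. I then let go and handed the job in at about 27 s of the 64 s allowed; it gives no verdict.

**Last check:** From above after release, the bubble stood about 0.5 mm toward the hinge from the middle between its lines; the limit is 2.2 mm. The shim alone held the board, and the open gripper was well clear with almost no wrist force. While the shim was being pushed, the force at the wrist never read above about 14 N. The force of the shim on the board could not be read directly. I did not measure the bystanders again at the end.

**Checks that disagreed:**
- **Low after first release:** the bubble was about 2.2 mm low, right at the limit. I regripped the heel and pushed about 5 mm more.
- **Scene camera offset:** its bubble reading was shifted by about +0.018 of the vial's length, so I corrected it from the view above.
- **Slow bubble response:** the bubble moved only about half as far per mm of push as the text says. The tool had tilted 1.3° under load, but straightening it did not change the rate, so I went by the bubble rather than by distance.

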